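# Take the scoop out of the canister and shut its lid

## Robot

A 6-joint arm with a two-finger parallel gripper is mounted at the origin on a cart in front of the work surface, level with it; the furniture and walls round the work are solid. World frame = base frame: x ahead of the robot, y to its left, z up, the work surface at z = 0. Lengths are in m, angles in rad, forces in N, time in s.
With the tool pointing down it reaches from about 0.375 to 0.925 m from the base axis. Payload 5.7 kg.
Tool frame: the origin (TCP) lies midway between the tips of the shut fingers; the grasp point (between the pads) lies 19 mm behind it (manip.tcp_to_grasp is the distance from the TCP to the grasp point, in m); y points along the fingers, z is the direction in which the jaws open and shut, and the axes are right-handed (so a half turn about y gives the same grasp; the last joint's range is limited). The gripper opens to 85 mm and grips with 20 to 120 N. Pads are 22 mm wide; open, the fingers measure 114 mm over their backs; the gripper's body (76 mm by 85 mm) begins 54 mm behind the grasp point. The pads swing forward as they close: fully open they stand 13 mm farther back than shut.
Start: joints at [-1.276, 0.359, 1.51, -0, 1.272, -0.115], TCP at [0.239, -0.55, 0.231] pointing down, gripper open.
Joint ranges: [-2.97, 2.97], [-1.01, 2.36], [0.21, 2.38], [-0.96, 4.11], [0.2, 2.71], [-2.98, 2.98]. Speed limits (rad/s): [2.39, 2.39, 3.14, 3.14, 3.14, 3.14].

## Interface

Orientations are given as a 3x3 rotation matrix whose columns are the frame's x, y, z axes.
In Python, from rig import manip gives the robot as it stands.
- The arm moves only by the tool move_arm, never from a script. Its argument "motion" is a list of rows, each a list of 3 entries, a list of its own where there are three numbers: the shift along the tool's x, y, z as a fraction of full scale, then the turn, a rotation vector about the tool's x, y, z as a fraction of full scale, then the closure, from -1 (fully open) to 1 (shut). A call has 1 to 20 rows; each row shifts and turns the commanded pose from where the row before left it, along the tool's axes as they then stand; what a row does not reach is not made up. Full scale, the value 1, is 0.05 m for a shift and 5 degrees for a turn. A row lasts 1/8 s, in which the tool goes at most 62.5 mm and 10.7 degrees, less where a joint would pass 70% of its speed; a pose out of reach is approached as far as the arm can. A call with a number of a shift or a turn outside -1 to 1 is refused whole. A call with a gripper value outside its range is refused whole. The fingers move at their own pace and stop on an object; "squeeze" is the grip in N (left out, the last holds). Time passes only in rows, so rows that do not move let the fingers close. It gives the time, the measured TCP pose, the force and the opening at its end, in the units of the state.
- manip.get_state(): the state, without advancing time (a new reading comes with each control period).
- manip.read_camera(name): name is "scene" or "top" or "wrist"; returns a dict with "img" (480x640x3 uint8, blue, green, red), "depth" (480x640 float32, m along the optical axis (not along the pixel's ray), 0 where there is no reading), "fx", "fy", "cx", "cy" (pixels), "R" (3x3) and "t" (3): a world point X has camera coordinates R X + t. Camera axes: x right, y down, z forward; pixel columns grow to the right and rows downward; lengths in m; the calibration is good to about 2 mm. A picture is of the moment at which its call begins.
- manip.finish_job(): hands the job in, once; it reports no verdict.
The state is a dict: "time_s": time; "q": joint angles; "joint_vel": joint speeds; "joint_torque": joint torques, N m; "ee_pos": TCP position; "tool_rot": TCP orientation; "wrist_force": force on the tool from outside, world axes, zero at the start; "ft_torque": the same for the moment, N m; "gripper_width": finger opening in m.
Only numpy, scipy, OpenCV 4.12 (cv2) and the standard library are available. Lean on these libraries where they do the work, as an engineer would, in place of code of your own. Each camera call takes 0.05 s, during which the arm holds its last target. There are 200 camera calls.

## Task

The long-handled scoop has been left standing in the white flip-lid canister, so the lid cannot be shut. Draw the scoop up out of the canister and lay it down on the blue saucer, its steel blade in the saucer (the handle may stick out over the edge), then push the canister's wooden lid fully shut. Set the scoop down rather than drop it, and leave the canister, the saucer and the other things on the worktop standing where they are.

Things in the scene. Friction and masses are not known exactly. Their poses are not given: they have to be found in the camera images.
- crock: Round white stoneware canister, loose, 1.3 kg, 88 mm across and 130 mm high, walls 6 mm (mouth 76 mm wide), inner floor 6 mm above its underside. Origin: centre of its underside; z up; the lid's hinge is on its +y side, the lid's thumb tab comes down on its -y side.
- crock_lid (a joint): The canister's round wooden lid (92 mm across, 10 mm thick, on a stiff friction hinge that keeps it wherever it is left): angle in rad, 0 = shut flat on the rim, about 1.57 = standing upright over the hinge, 1.9 = its stop. A push of about 1 N at the tab moves it.
- lid_hinge (a point): Point on the lid's hinge axis: 52 mm from the canister's axis on its +y side, 130.5 mm above the canister's underside. The axis runs along the canister's x.
- lid_tab (a point): Middle of the upper (outer) side of the lid's thumb tab, near its tip, 106 mm from the hinge axis; its x is along the hinge, its y points from the tab back to the hinge, its z is out of the lid's outer face. With the lid shut it faces up, 141 mm above the worktop; with the lid upright it faces away from the mouth.
- scoop: Scoop 200 mm long, 0.09 kg: trough-shaped steel blade (78 mm long, 39 wide, 25 deep), dark round wooden handle 15 mm thick. At the start it stands blade down in the canister, leaning 24 degrees on the rim away from the hinge, 65 mm of it above the rim. Origin: on the handle axis at the blade's mouth end; z along the handle to its end (200 mm); -y: rounded back of the blade, 20 mm off the axis.
- scoop_blade (a point): Middle of the scoop's blade, on the handle axis, 40 mm from the blade's mouth end.
- scoop_grip (a point): Point on the axis of the scoop's handle to grip, 35 mm below the handle's end.
- saucer: Blue saucer, loose, 0.3 kg, 156 mm across and 20 mm high, with a raised rim. Origin: centre of its underside; z up.
- jar_honey: Honey jar with a red lid, 65 mm across, 100 mm high; origin at the centre of its underside. Leave it alone.
- tin_fish: Low round red tin, 86 mm across, 40 mm high; origin at the centre of its underside. Leave it alone.
- onion: Onion, 71 mm; origin at its underside. Leave it alone.
- apple: Red apple, 78 mm; origin at its underside. Leave it alone.
- lemon: Lemon, 78 mm long; origin at its underside. Leave it alone.
- mug_b: White dotted mug, 82 mm across, 91 mm high, with a handle; origin at its underside. Leave it alone.
- matchbox: Yellow matchbox lying flat, 38 x 55 x 15 mm; origin at its underside. Leave it alone.

How it is judged:
On the way, in this order (a step that is already met when the one before it is completed fails the run):
1. the scoop is drawn up clear of the standing canister (height (world z) of scoop above 0.13 m and angle between crock's own z axis and vertical below 0.2 rad), for 0.1 s.
2. the scoop lies on the saucer, let go, while the lid is still open (horizontal distance between scoop_blade and saucer below 0.055 m and height (world z) of scoop_blade below 0.06 m and angle between scoop's own z axis and vertical between 1.2 and 1.94 rad and contact force between scoop and saucer above 0.05 N and contact force between the fingers and scoop below 0.05 N and value of joint crock_lid above 0.3 rad), for 0.2 s.
At the end, for the whole second after the job is handed in: The lid is shut (within 0.06 rad), the scoop lies at rest on the saucer (its axis within about 20 degrees of level, the middle of its blade within 55 mm of the saucer's centre, touching the saucer), the canister stands upright, and canister and saucer are within 50 mm of where they stood (value of joint crock_lid below 0.06 rad and horizontal distance between scoop_blade and saucer below 0.055 m and height (world z) of scoop_blade below 0.06 m and angle between scoop's own z axis and vertical between 1.2 and 1.94 rad and contact force between scoop and saucer above 0.05 N and linear speed of scoop below 0.03 m/s and angle between crock's own z axis and vertical below 0.05 rad and distance of each of crock, saucer from where it was at the start of the episode below 0.05 m).
It fails at once if the scoop is dropped: let go away from the canister while its blade is more than 8 cm above the worktop (contact force between the fingers and scoop below 0.02 N and height (world z) of scoop_blade above 0.08 m and horizontal distance between scoop_blade and crock above 0.07 m).
It fails at once if the canister is tipped over (angle between crock's own z axis and vertical above 0.4 rad).
It fails at once if a bystander is knocked more than 3 cm out of its place (distance of any of jar_honey, tin_fish, onion, apple, lemon, mug_b, matchbox from where it was at the start of the episode above 0.03 m).
It also fails if it takes over 58 s, if anything falls off the work surface, if the arm or the gripper's body presses on something with over 40 N, if the wrist force passes 120 N, or if a joint passes its speed limit or range.

## Working session

There is one attempt and no reset: what is moved stays moved. The work goes in short steps, Python scripts to look and compute and a tool call to move; the robot and the scene stay as the last step left them, time stands still between calls to the robot, and variables do not carry over. Pictures are saved under pics/ and viewed, and the job is handed in when it is done.

Besides the shell and the picture viewer there is one more tool, called after "Request:" as name(argument=value, ...), one argument or row to a line, values as JSON. move_arm: Moves the arm, as the interface text tells. Its arguments: {"type":"object","properties":{"motion":{"type":"array","items":{"type":"array"}},"squeeze":{"type":"number"}},"required":["motion"]}

```bash
ls; mkdir -p pics
cat > h.py <<'E'
import numpy as np, cv2
from rig import manip
def cam(n,f=None):
    c=manip.read_camera(n)
    if f: cv2.imwrite('pics/'+f,c['img'])
    return c
def pts(c):
    v,u=np.mgrid[0:480,0:640]; d=c['depth']
    P=np.stack([(u-c['cx'])/c['fx']*d,(v-c['cy'])/c['fy']*d,d],-1)
    W=(P-np.array(c['t']))@np.array(c['R']); W[d==0]=np.nan
    return W
E
python3 - <<'E'
from h import *
for n in ('top','scene'):
    c=cam(n,n+'0.png'); np.save('pics/'+n+'0.npy',pts(c)); print(n,-np.array(c['R']).T@c['t'],c['fx'])
s=manip.get_state(); print(s['ee_pos'],s['tool_rot'],s['gripper_width'],s['time_s'])
E
```

```text
pics
top [0.27808647 0.02843674 1.50795086] 588.3195479182692
scene [-0.39575677  0.8016546   0.92630148] 537.4711721515765
[ 0.23886394 -0.54973528  0.23053543] [[-9.17188105e-01 -4.95894745e-04  3.98454180e-01]
 [-3.98454447e-01  1.59365406e-03 -9.17186739e-01]
 [-1.80170037e-04 -9.99998607e-01 -1.65927201e-03]] 0.08482228427886687 0.1
```

View pics/top0.png

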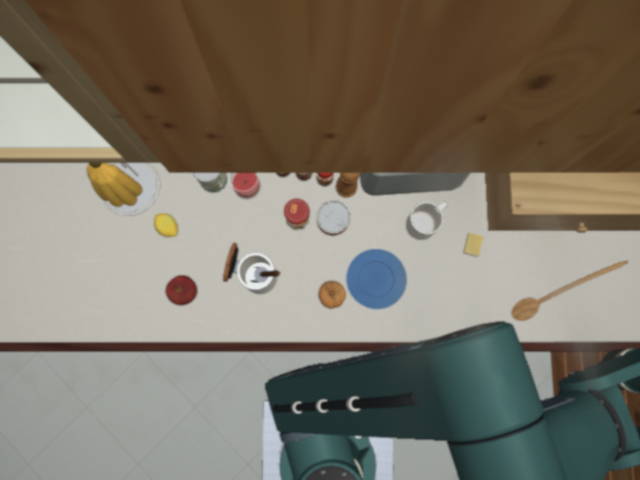

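View pics/scene0.png

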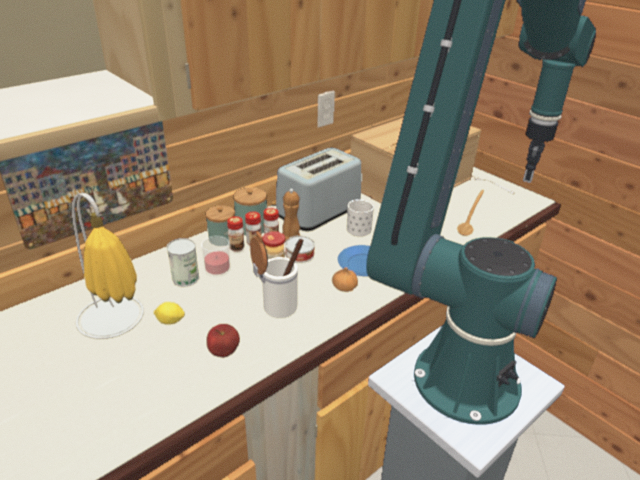

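Run:
```python
from h import *
W=np.load('pics/top0.npy'); im=cv2.imread('pics/top0.png')
for n,(u,v) in dict(saucer=(377,279),onion=(332,294),honey=(297,211),tin=(333,217),mug=(424,219),handle_end=(278,273),cab=(400,160),cab2=(200,160),lid=(231,262),match=(474,244),apple=(181,290),crockfloor=(245,290),tab=(236,246),lidlow=(227,278)).items(): print(n,(u,v),W[v,u].round(3))
# rim fit
m=(abs(W[...,2]-.13)<.006); m[:,:200]=0;m[:,310:]=0;m[:200]=0;m[330:]=0
p=W[m]; print(len(p),np.c_[p.min(0),p.max(0)].round(3)); print(cv2.minEnclosingCircle(p[:,:2].astype(np.float32)))
b=(im[...,0]>im[...,2].astype(int)+60)&(W[...,2]<.05); b[:230]=0;b[320:]=0; b[:,:330]=0;b[:,420:]=0
print('saucer',cv2.minEnclosingCircle(W[b][:,:2].astype(np.float32)),np.nanmedian(W[b],0))
cv2.imwrite('pics/z.png',cv2.resize(im[200:330,140:340],None,fx=4,fy=4,interpolation=2))
S=cv2.imread('pics/scene0.png'); cv2.imwrite('pics/z2.png',cv2.resize(S[220:330,220:360],None,fx=5,fy=5,interpolation=2))
```

```text
saucer (377, 279) [ 0.453 -0.129  0.008]
onion (332, 294) [ 0.409 -0.012  0.067]
honey (297, 211) [0.61  0.074 0.099]
tin (333, 217) [ 0.61  -0.017  0.031]
mug (424, 219) [ 0.609 -0.255  0.01 ]
handle_end (278, 273) [0.444 0.112 0.198]
cab (400, 160) [ 0.579 -0.109  0.591]
cab2 (200, 160) [0.579 0.216 0.592]
lid (231, 262) [0.466 0.215 0.222]
match (474, 244) [ 0.543 -0.381  0.013]
apple (181, 290) [0.42  0.36  0.058]
crockfloor (245, 290) [0.425 0.208 0.005]
tab (236, 246) [0.505 0.208 0.198]
lidlow (227, 278) [0.432 0.225 0.205]
310 [[0.415 0.501]
 [0.128 0.221]
 [0.124 0.136]]
((0.46084126830101013, 0.1726088672876358), 0.048235297203063965)
saucer ((0.4533297121524811, -0.12457086890935898), 0.07407877594232559) [ 0.45326392 -0.12378714  0.00932868]
```

View pics/z.png

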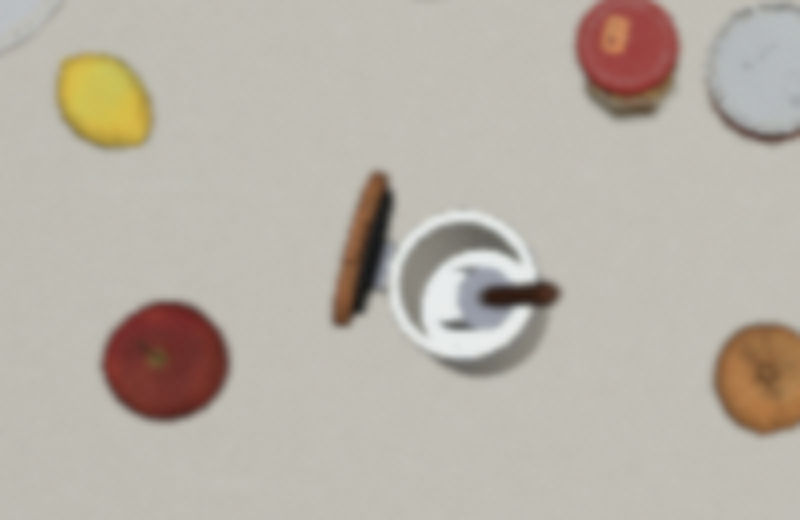

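View pics/z2.png

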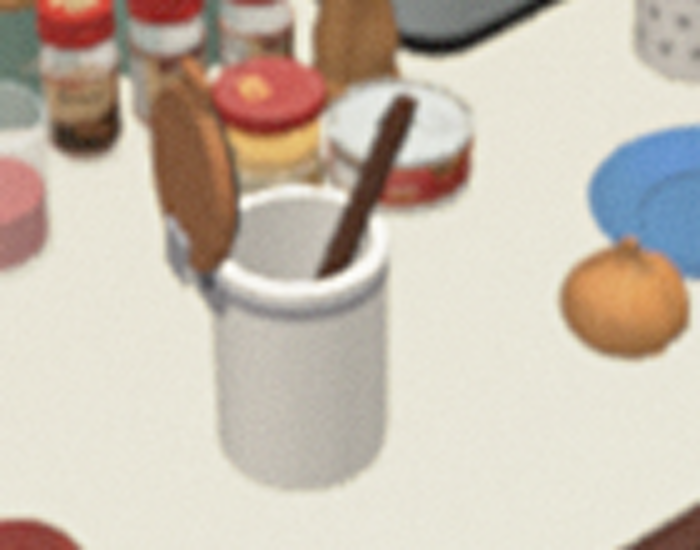

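Request:
move_arm(
  motion=[
    [[0,-0.18,0],[0,-0.97,0],-1],
    [[0,-0.18,0],[0,-0.97,0],-1],
    [[0,-0.18,0],[0,-0.97,0],-1],
    [[0,-0.18,0],[0,-0.97,0],-1],
    [[0,-0.18,0],[0,-0.97,0],-1],
    [[0,-0.18,0],[0,-0.97,0],-1],
    [[0,-0.18,0],[0,-0.97,0],-1],
    [[0,-0.18,0],[0,-0.97,0],-1],
    [[0,-0.18,0],[0,-0.97,0],-1],
    [[0,-0.18,0],[0,-0.97,0],-1],
    [[0,-0.18,0],[0,-0.97,0],-1],
  ],
)

```text
time_s: 1.48
ee_pos: [0.2389, -0.55, 0.33]
tool_rot: [[-0.225, -0.0, 0.974], [-0.974, 0.001, -0.225], [-0.001, -1.0, -0.001]]
wrist_force: [-0.2, -0.1, 0.1]
gripper_width: 0.0856
```

Request:
move_arm(
  motion=[
    [[-0.7,0,0.05],[0,0,0],-1],
    [[-0.7,0,0.05],[0,0,0],-1],
    [[-0.7,0,0.05],[0,0,0],-1],
    [[-0.7,0,0.05],[0,0,0],-1],
    [[-0.7,0,0.05],[0,0,0],-1],
    [[-0.7,0,0.05],[0,0,0],-1],
    [[-0.7,0,0.05],[0,0,0],-1],
    [[-0.7,0,0.05],[0,0,0],-1],
    [[-0.7,0,0.05],[0,0,0],-1],
    [[-0.7,0,0.05],[0,0,0],-1],
    [[-0.7,0,0.05],[0,0,0],-1],
    [[-0.7,0,0.05],[0,0,0],-1],
    [[-0.7,0,0.05],[0,0,0],-1],
    [[-0.7,0,0.05],[0,0,0],-1],
    [[-0.7,0,0.05],[0,0,0],-1],
    [[-0.7,0,0.05],[0,0,0],-1],
    [[-0.7,0,0.05],[0,0,0],-1],
    [[-0.7,0,0.05],[0,0,0],-1],
    [[0,0,0],[0,0,0],-1],
  ],
)

```text
time_s: 3.85
ee_pos: [0.4265, 0.0546, 0.33]
tool_rot: [[-0.225, -0.001, 0.974], [-0.974, 0.001, -0.225], [-0.001, -1.0, -0.001]]
wrist_force: [-0.9, -1.4, -0.1]
gripper_width: 0.0854
```

Run:
```python
from h import *
c=cam('wrist','w1.png'); np.save('pics/w1.npy',pts(c))
s=manip.get_state(); print(s['ee_pos'],np.round(s['tool_rot'],3),np.round(s['q'],3),s['time_s'])
```

```text
[0.42612085 0.05347994 0.3299332 ] [[-0.226 -0.001  0.974]
 [-0.974 -0.    -0.226]
 [ 0.    -1.    -0.001]] [-0.036  0.02   1.699 -0.     1.424  0.191] 3.9
```

View pics/w1.png

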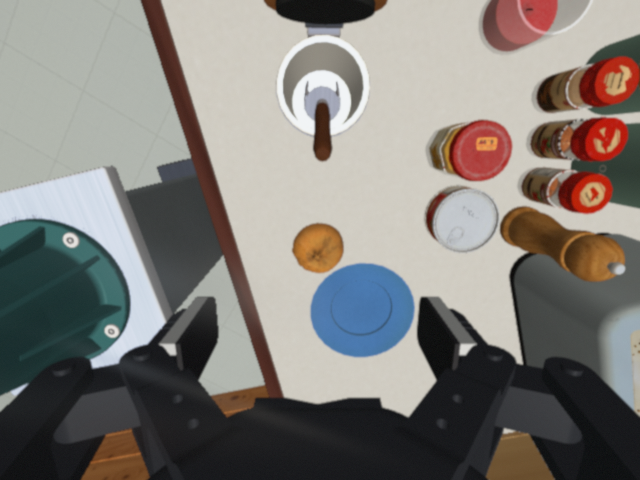

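The wrist view shows the crock mouth (323,85), the handle from (322,100) to its end (322,153), the open lid above it, the saucer (361,309) and the onion (318,247).

Run:
```python
from h import *
W=np.load('pics/w1.npy'); im=cv2.imread('pics/w1.png').astype(int)
g=im.sum(2); m=(g<230)&(W[...,2]>.135)&(W[...,2]<.21); m[:90]=0;m[170:]=0;m[:,295:][:,60:]=0;m[:,:295]=0
v,u=np.nonzero(m); 
for r in range(v.min(),v.max()+1,6):
    k=W[r,u[v==r]]; print(r,u[v==r].min(),u[v==r].max(),np.median(k,0).round(4))
r=(abs(W[...,2]-.13)<.004)&(g>450); r[:30]=0;r[145:]=0;r[:,:270]=0;r[:,375:]=0
p=W[r]; print(len(p),cv2.minEnclosingCircle(p[:,:2].astype(np.float32)))
b=(im[...,0]>im[...,2]+60)&(W[...,2]<.05); b[:260]=0; b[360:]=0; b[:,:300]=0;b[:,420:]=0
print('saucer',cv2.minEnclosingCircle(W[b][:,:2].astype(np.float32)))
for n,(x,y) in dict(onion=(318,247),tin=(466,219),blade=(322,103),lid=(325,10)).items(): print(n,W[y,x].round(3))
cv2.imwrite('pics/z3.png',cv2.resize(im[0:170,240:400].astype(np.uint8),None,fx=4,fy=3.5,interpolation=2))
```

```text
114 321 322 [0.4521 0.1484 0.1351]
120 315 328 [0.4506 0.1425 0.146 ]
126 316 328 [0.4496 0.1368 0.16  ]
132 316 328 [0.4483 0.1316 0.1738]
138 315 329 [0.447  0.1268 0.1848]
144 314 330 [0.4459 0.1223 0.1928]
150 314 330 [0.4449 0.1179 0.1967]
156 316 328 [0.4438 0.1134 0.1954]
1935 ((0.4594743549823761, 0.17515406012535095), 0.04673272371292114)
saucer ((0.45266297459602356, -0.12544983625411987), 0.07676173001527786)
onion [ 0.414 -0.002  0.055]
tin [ 0.612 -0.014  0.035]
blade [0.456 0.16  0.108]
lid [0.469 0.215 0.185]
```

View pics/z3.png

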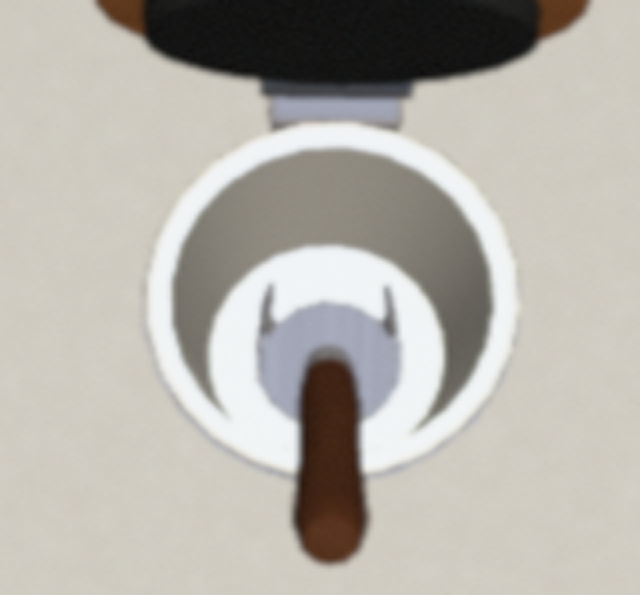

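Request:
move_arm(
  motion=[
    [[-0.38,0,0.02],[0,0,0],-1],
    [[-0.38,0,0.02],[0,0,0],-1],
    [[-0.38,0,0.02],[0,0,0],-1],
    [[-0.38,0,0.02],[0,0,0],-1],
    [[0,0.4,0],[0,0,0],-1],
    [[0,0.5,0],[0,0,0],-1],
    [[0,0.5,0],[0,0,0],-1],
    [[0,0.5,0],[0,0,0],-1],
    [[0,0.5,0],[0,0,0],-1],
    [[0,0.5,0],[0,0,0],-1],
    [[0,0.4,0],[0,0,0],-1],
    [[0,0.4,0],[0,0,0],-1],
    [[0,0,0],[0,0,0],-1],
  ],
)

```text
time_s: 5.52
ee_pos: [0.4461, 0.1247, 0.1442]
tool_rot: [[-0.229, -0.004, 0.973], [-0.973, -0.001, -0.229], [0.002, -1.0, -0.003]]
wrist_force: [0.0, -0.3, -0.5]
gripper_width: 0.0855
```

Run:
```python
from h import *
a=cam('wrist','w2.png')['img'];b=cam('scene')['img']
cv2.imwrite('pics/s2.png',np.vstack([cv2.resize(a,(400,300)),cv2.resize(b[150:330,200:440],(400,300))]))
s=manip.get_state(); print(s['ee_pos'],np.round(s['q'],3),s['time_s'])
```

```text
[0.44773758 0.12530784 0.14568424] [ 0.124  0.273  1.896 -0.     0.974  0.355] 5.625
```

View pics/s2.png

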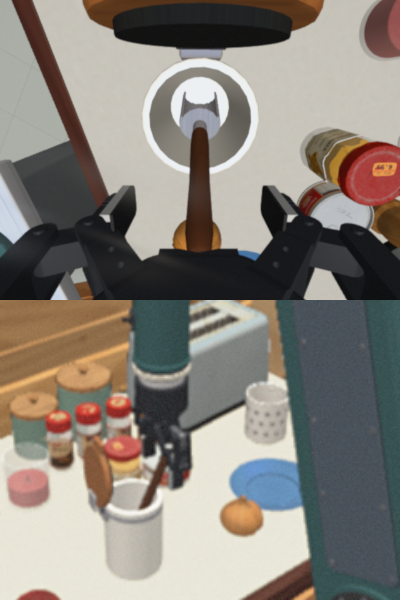

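Request:
move_arm(
  motion=[
    [[0,0,0],[0,0,0],1],
    [[0,0,0],[0,0,0],1],
    [[0,0,0],[0,0,0],1],
    [[0,0,0],[0,0,0],1],
    [[0,0,0],[0,0,0],1],
    [[0,0,0],[0,0,0],1],
    [[0,0,0],[0,0,0],1],
  ],
  squeeze=60,
)

```text
time_s: 6.5
ee_pos: [0.4479, 0.126, 0.1455]
tool_rot: [[-0.228, 0.001, 0.974], [-0.974, 0.0, -0.228], [-0.0, -1.0, 0.001]]
wrist_force: [0.9, -0.9, 2.9]
gripper_width: 0.0142
```

Request:
move_arm(
  motion=[
    [[0,-0.2,0],[0,0,0],1],
    [[0,-0.3,0],[0,0,0],1],
    [[0,-0.3,0],[0,0,0],1],
    [[0,0,0],[0,0,0],1],
  ],
)

```text
time_s: 7.0
ee_pos: [0.4483, 0.1261, 0.1865]
tool_rot: [[-0.228, 0.002, 0.974], [-0.974, 0.0, -0.228], [-0.001, -1.0, 0.002]]
wrist_force: [0.4, -0.6, -1.3]
gripper_width: 0.0142
```

Run:
```python
from h import *
a=cam('wrist','w3.png')['img'];b=cam('scene')['img']
cv2.imwrite('pics/s3.png',np.vstack([cv2.resize(a,(400,300)),cv2.resize(b[150:330,200:440],(400,300))]))
s=manip.get_state(); print(s['ee_pos'],np.round(s['q'],3),s['time_s'],s['gripper_width'],s['wrist_force'])
```

```text
[0.44729358 0.12597642 0.18520693] [0.126 0.218 1.85  0.    1.074 0.355] 7.1 0.014643939470257439 [ 0.56761813 -0.35563563 -1.8616245 ]
```

View pics/s3.png

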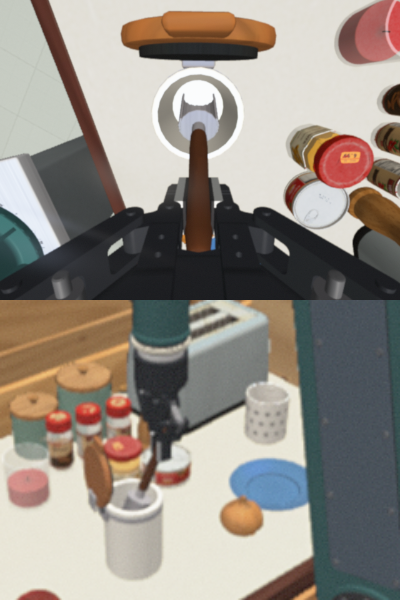

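The handle is held (opening 14 mm) and the scoop is rising; the blade is at the mouth's centre line (198,122). Next I straighten it and draw it out.

Request:
move_arm(
  motion=[
    [[-0.17,-0.4,0],[0,0,-1],1],
    [[-0.14,-0.41,0],[0,0,-1],1],
    [[-0.1,-0.42,0],[0,0,-1],1],
    [[0.13,-0.48,0],[0,0,0],1],
    [[0.13,-0.48,0],[0,0,0],1],
    [[0.13,-0.48,0],[0,0,0],1],
    [[0.13,-0.48,0],[0,0,0],1],
    [[0,0,0],[0,0,0],1],
  ],
)

```text
time_s: 8.1
ee_pos: [0.4542, 0.1512, 0.3451]
tool_rot: [[-0.221, -0.057, 0.974], [-0.941, -0.251, -0.228], [0.257, -0.966, 0.002]]
wrist_force: [0.5, 0.5, -1.1]
gripper_width: 0.0144
```

Run:
```python
from h import *
a=cam('wrist','w4.png')['img'];b=cam('scene')['img']
cv2.imwrite('pics/s4.png',np.vstack([cv2.resize(a,(400,300)),cv2.resize(b[120:330,180:460],(400,300))]))
s=manip.get_state(); print(s['ee_pos'],np.round(s['tool_rot'],3),np.round(s['q'],3),s['time_s'],s['gripper_width'],s['wrist_force'])
```

```text
[0.45294492 0.15078894 0.34317027] [[-0.22  -0.06   0.974]
 [-0.941 -0.252 -0.228]
 [ 0.259 -0.966 -0.001]] [ 0.346  0.187  1.505 -0.218  1.595  0.586] 8.2 0.014086550024700524 [-0.48811226  0.52898749 -1.29986916]
```

View pics/s4.png

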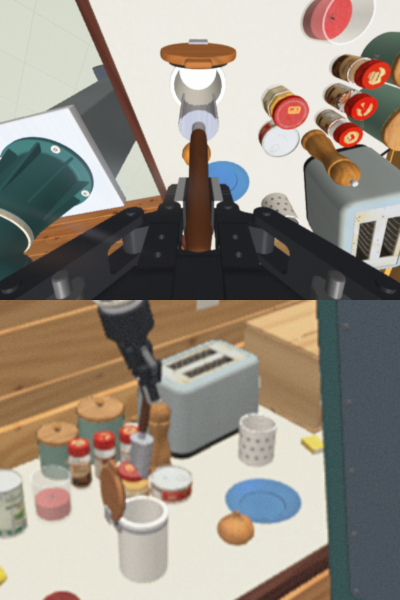

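```bash
cat >> h.py <<'E'
from scipy.spatial.transform import Rotation as Ro
def plan(p1,turn,n,p0=None,R0=None):
    "rows to shift to p1 (world) in n rows while turning by constant tool rotvec (deg per row)"
    s=manip.get_state(); p0=np.array(s['ee_pos'] if p0 is None else p0); R=np.array(s['tool_rot'] if R0 is None else R0)
    for i in range(n):
        sh=R.T@((np.array(p1)-p0)/n)/.05
        print([[round(float(x),2) for x in sh],[round(t/5,2) for t in turn]]); R=R@Ro.from_rotvec(np.radians(turn)).as_matrix()
    print(R.round(3))
E
python3 -c "
from h import *
plan([.428,-.232,.16],[0,0,4.75],15)"
```

```text
[[0.42, 0.37, 0.08], [0.0, 0.0, 0.95]]
[[0.45, 0.33, 0.08], [0.0, 0.0, 0.95]]
[[0.48, 0.29, 0.08], [0.0, 0.0, 0.95]]
[[0.5, 0.25, 0.08], [0.0, 0.0, 0.95]]
[[0.52, 0.21, 0.08], [0.0, 0.0, 0.95]]
[[0.54, 0.16, 0.08], [0.0, 0.0, 0.95]]
[[0.55, 0.12, 0.08], [0.0, 0.0, 0.95]]
[[0.56, 0.07, 0.08], [0.0, 0.0, 0.95]]
[[0.56, 0.03, 0.08], [0.0, 0.0, 0.95]]
[[0.56, -0.02, 0.08], [0.0, 0.0, 0.95]]
[[0.56, -0.06, 0.08], [0.0, 0.0, 0.95]]
[[0.55, -0.11, 0.08], [0.0, 0.0, 0.95]]
[[0.54, -0.16, 0.08], [0.0, 0.0, 0.95]]
[[0.52, -0.2, 0.08], [0.0, 0.0, 0.95]]
[[0.51, -0.24, 0.08], [0.0, 0.0, 0.95]]
[[-0.128  0.189  0.974]
 [-0.541  0.81  -0.228]
 [-0.831 -0.556 -0.001]]
```

Request:
move_arm(
  motion=[
    [[0.42,0.37,0.08],[0,0,0.95],1],
    [[0.45,0.33,0.08],[0,0,0.95],1],
    [[0.48,0.29,0.08],[0,0,0.95],1],
    [[0.5,0.25,0.08],[0,0,0.95],1],
    [[0.52,0.21,0.08],[0,0,0.95],1],
    [[0.54,0.16,0.08],[0,0,0.95],1],
    [[0.55,0.12,0.08],[0,0,0.95],1],
    [[0.56,0.07,0.08],[0,0,0.95],1],
    [[0.56,0.03,0.08],[0,0,0.95],1],
    [[0.56,-0.02,0.08],[0,0,0.95],1],
    [[0.56,-0.06,0.08],[0,0,0.95],1],
    [[0.55,-0.11,0.08],[0,0,0.95],1],
    [[0.54,-0.16,0.08],[0,0,0.95],1],
    [[0.52,-0.2,0.08],[0,0,0.95],1],
    [[0.51,-0.24,0.08],[0,0,0.95],1],
    [[0,0,0],[0,0,0],1],
    [[0,0,0],[0,0,0],1],
  ],
)

```text
time_s: 10.32
ee_pos: [0.4251, -0.2306, 0.1602]
tool_rot: [[-0.128, 0.189, 0.974], [-0.539, 0.811, -0.228], [-0.832, -0.554, -0.002]]
wrist_force: [-0.1, 0.1, 0.1]
gripper_width: 0.014
```

Run:
```python
from h import *
a=cam('wrist','w5.png')['img'];c=cam('top','t5.png');b=c['img'];np.save('pics/t5.npy',pts(c))
cv2.imwrite('pics/s5.png',np.vstack([cv2.resize(a,(400,300)),cv2.resize(b[200:380,280:520],(400,300))]))
s=manip.get_state(); print(s['ee_pos'],np.round(s['tool_rot'],3),np.round(s['q'],3),s['time_s'],s['gripper_width'],s['wrist_force'])
```

```text
[ 0.42547902 -0.23031791  0.16128886] [[-0.126  0.189  0.974]
 [-0.541  0.81  -0.227]
 [-0.831 -0.556 -0.   ]] [-1.09   0.684  1.612  0.576  1.674 -1.058] 10.425 0.0147629231026822 [-0.34249488  0.63447843 -1.53804571]
```

View pics/s5.png

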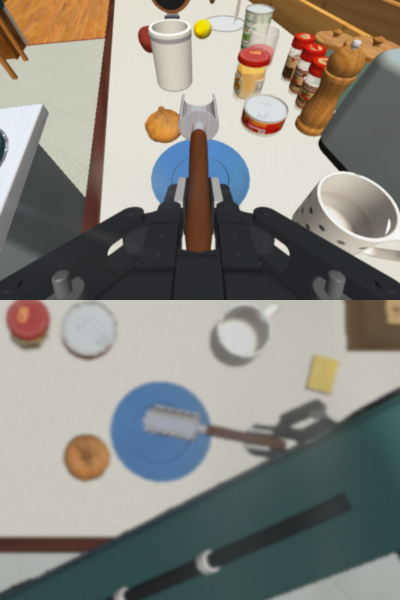

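Run:
```python
from h import *
W=np.load('pics/t5.npy')
m=(W[...,2]>.085)&(W[...,2]<.25); m[:,:360]=0; m[:,406:]=0; m[:260]=0; m[300:]=0
p=W[m]; print(len(p),p.min(0),p.max(0),np.median(p,0))
for u,v in [(366,270),(372,271),(383,272),(395,274),(404,276),(410,278),(430,282),(446,285)]: print(u,v,W[v,u].round(3))
s=manip.get_state();R=np.array(s['tool_rot']);g=np.array(s['ee_pos'])-.019*R[:,1]
f=np.array([.226,.974,0]);
for a in (5,10,15):
    d=-f*np.cos(np.radians(a))+[0,0,np.sin(np.radians(a))]; print(a,'mid',g-.127*d,'tip',g-.167*d)
```

```text
578 [ 0.4230817  -0.17775711  0.12326105] [ 0.47447721 -0.09059558  0.17697895] [ 0.45012446 -0.13265261  0.13854143]
366 270 [ 0.461 -0.092  0.123]
372 271 [ 0.458 -0.105  0.127]
383 272 [ 0.455 -0.131  0.132]
395 274 [ 0.449 -0.158  0.137]
404 276 [ 0.441 -0.175  0.165]
410 278 [ 0.436 -0.188  0.169]
430 282 [ 0.426 -0.232  0.177]
446 285 [ 0.419 -0.266  0.184]
5 mid [ 0.45048864 -0.12247589  0.16077728] tip [ 0.45949424 -0.08366414  0.15729105]
10 mid [ 0.45016182 -0.12388443  0.14979274] tip [ 0.45906448 -0.08551632  0.14284681]
15 mid [ 0.44961987 -0.12622009  0.13897604] tip [ 0.45835184 -0.08858762  0.12862328]
```

Request:
move_arm(
  motion=[
    [[0.33,0.22,0],[0,0,0],1],
    [[0.42,0.28,0],[0,0,0],1],
    [[0.42,0.28,0],[0,0,0],1],
    [[0.33,0.22,0],[0,0,0],1],
    [[0.17,0.11,0],[0,0,0],1],
    [[0,0,0],[0,0,0],1],
  ],
)

```text
time_s: 11.18
ee_pos: [0.4254, -0.2315, 0.0599]
tool_rot: [[-0.127, 0.189, 0.974], [-0.54, 0.81, -0.228], [-0.832, -0.555, -0.001]]
wrist_force: [-0.5, 0.2, -0.4]
gripper_width: 0.0146
```

Request:
move_arm(
  motion=[
    [[0.05,0.03,0],[0,0,0],1],
    [[0.05,0.03,0],[0,0,0],1],
    [[0,0,0],[0,0,0],1],
  ],
)

```text
time_s: 11.55
ee_pos: [0.4255, -0.2323, 0.0549]
tool_rot: [[-0.126, 0.19, 0.974], [-0.541, 0.809, -0.228], [-0.831, -0.556, 0.0]]
wrist_force: [-0.1, -0.1, -0.6]
gripper_width: 0.0144
```

Run:
```python
from h import *
a=cam('wrist','w6.png')['img'];c=cam('top');b=c['img'];W=pts(c)
cv2.imwrite('pics/s6.png',np.vstack([cv2.resize(a,(400,300)),cv2.resize(b[200:380,280:520],(400,300))]))
for u,v in [(366,270),(372,271),(383,272),(395,274),(404,276),(410,278),(430,282),(446,285)]: print(u,v,W[v,u].round(3))
s=manip.get_state(); print(s['ee_pos'],np.round(s['q'],3),s['time_s'],s['gripper_width'],s['wrist_force'])
```

```text
366 270 [ 0.477 -0.102  0.002]
372 271 [ 0.47  -0.115  0.031]
383 272 [ 0.464 -0.139  0.059]
395 274 [ 0.465 -0.175  0.013]
404 276 [ 0.46  -0.198  0.012]
410 278 [ 0.457 -0.216 -0.006]
430 282 [ 0.437 -0.252  0.075]
446 285 [ 0.427 -0.283  0.107]
[ 0.42550005 -0.23220407  0.05494812] [-1.092  0.845  1.629  0.573  1.525 -1.156] 11.65 0.014363413469845768 [-0.20079807 -0.22030822 -0.70810196]
```

View pics/s6.png

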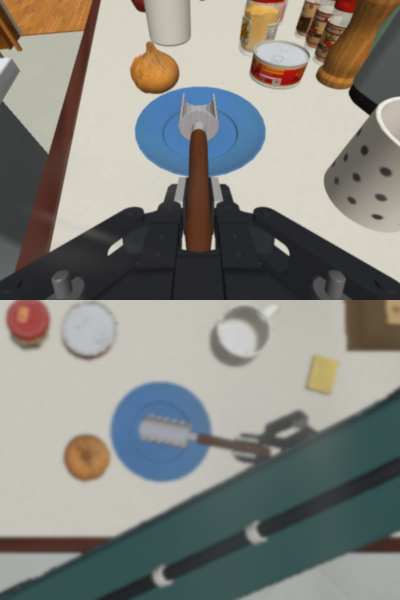

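Request:
move_arm(
  motion=[
    [[0.05,0.03,0],[0,0,0],1],
    [[0.03,0.02,0],[0,0,0],1],
    [[0,0,0],[0,0,0],1],
  ],
)

```text
time_s: 12.02
ee_pos: [0.4253, -0.2321, 0.0499]
tool_rot: [[-0.127, 0.189, 0.974], [-0.541, 0.81, -0.228], [-0.832, -0.555, -0.0]]
wrist_force: [0.3, 0.9, -0.9]
gripper_width: 0.0144
```

Request:
move_arm(
  motion=[
    [[0.03,0.02,0],[0,0,0],1],
    [[0.03,0.02,0],[0,0,0],1],
    [[0,0,0],[0,0,0],1],
  ],
)

```text
time_s: 12.4
ee_pos: [0.4253, -0.2322, 0.0462]
tool_rot: [[-0.127, 0.189, 0.974], [-0.541, 0.81, -0.228], [-0.832, -0.555, -0.0]]
wrist_force: [-0.4, -0.1, -0.5]
gripper_width: 0.0142
```

Request:
move_arm(
  motion=[
    [[0.03,0.02,0],[0,0,0],1],
    [[0.03,0.02,0],[0,0,0],1],
    [[0,0,0],[0,0,0],1],
  ],
)

```text
time_s: 12.78
ee_pos: [0.4253, -0.2322, 0.0427]
tool_rot: [[-0.127, 0.189, 0.974], [-0.541, 0.81, -0.228], [-0.832, -0.555, -0.0]]
wrist_force: [0.3, 0.3, -1.5]
gripper_width: 0.014
```

Request:
move_arm(
  motion=[
    [[0.03,0.02,0],[0,0,0],1],
    [[0.01,0.01,0],[0,0,0],1],
    [[0,0,0],[0,0,0],1],
  ],
)

```text
time_s: 13.15
ee_pos: [0.4255, -0.2321, 0.0405]
tool_rot: [[-0.127, 0.19, 0.974], [-0.541, 0.81, -0.228], [-0.832, -0.555, 0.0]]
wrist_force: [-0.3, -1.2, 1.7]
gripper_width: 0.0145
```

Request:
move_arm(
  motion=[
    [[0.08,0.05,0],[0,0,0.5],1],
    [[0.08,0.05,0],[0,0,0.5],1],
    [[0,0,0],[0,0,0],1],
  ],
)

```text
time_s: 13.52
ee_pos: [0.425, -0.2322, 0.0293]
tool_rot: [[-0.111, 0.2, 0.974], [-0.466, 0.855, -0.229], [-0.878, -0.479, -0.002]]
wrist_force: [0.1, -0.2, -0.9]
gripper_width: 0.0145
```

Run:
```python
from h import *
a=cam('wrist','w7.png')['img'];c=cam('top');b=c['img'];W=pts(c)
cv2.imwrite('pics/s7.png',np.vstack([cv2.resize(a,(400,300)),cv2.resize(b[200:380,280:520],(400,300))]))
s=manip.get_state(); print(s['ee_pos'],np.round(s['q'],3),s['time_s'],s['gripper_width'],s['wrist_force'])
```

```text
[ 0.42522077 -0.23211173  0.03027192] [-1.109  0.936  1.594  0.594  1.565 -1.195] 13.625 0.014500863907314684 [-0.79015077  0.39099592 -0.84967635]
```

View pics/s7.png

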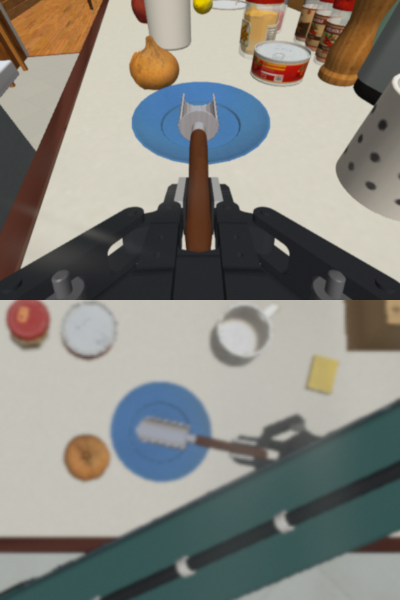

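Request:
move_arm(
  motion=[
    [[0.05,0.03,0],[0,0,0],1],
    [[0,0,0],[0,0,0],1],
    [[0,0,0],[0,0,0],0.4],
    [[0,0,0],[0,0,0],0.1],
    [[0,0,0],[0,0,0],-0.2],
    [[0,0,0],[0,0,0],-0.2],
    [[0,0,0],[0,0,0],-0.2],
  ],
)

```text
time_s: 14.5
ee_pos: [0.4254, -0.2321, 0.0279]
tool_rot: [[-0.11, 0.2, 0.974], [-0.468, 0.854, -0.228], [-0.877, -0.481, -0.0]]
wrist_force: [0.2, 0.4, 0.8]
gripper_width: 0.0515
```

Run:
```python
from h import *
a=cam('wrist','w8.png')['img'];c=cam('top');b=c['img'];W=pts(c)
cv2.imwrite('pics/s8.png',np.vstack([cv2.resize(a,(400,300)),cv2.resize(b[200:380,280:520],(400,300))]))
s=manip.get_state(); print(s['ee_pos'],np.round(s['q'],3),s['time_s'],s['gripper_width'],s['wrist_force'])
```

```text
[ 0.42542118 -0.2320865   0.02793287] [-1.109  0.94   1.594  0.594  1.562 -1.198] 14.6 0.05144105394762798 [-0.24948739 -0.35320085  0.10535556]
```

View pics/s8.png

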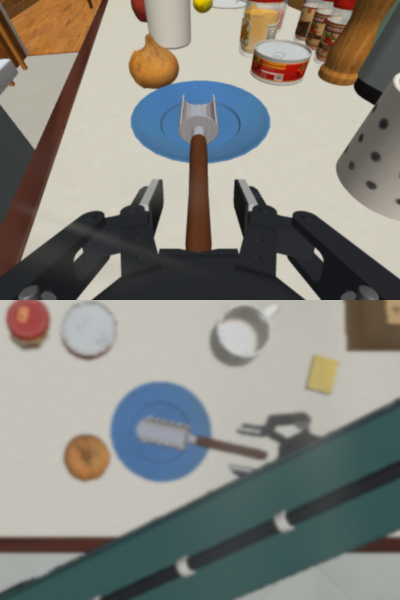

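Request:
move_arm(
  motion=[
    [[0,-0.3,0],[0,0,0],-0.2],
    [[0,-0.5,0],[0,0,0],-0.2],
    [[0,-0.5,0],[0,0,0],-0.2],
    [[0,-0.5,0],[0,0,0],-0.2],
    [[0,-0.3,0],[0,0,0],-0.2],
    [[0,0,0],[0,0,0],-0.2],
  ],
)

```text
time_s: 15.35
ee_pos: [0.4044, -0.3231, 0.0787]
tool_rot: [[-0.109, 0.201, 0.973], [-0.47, 0.853, -0.229], [-0.876, -0.482, 0.001]]
wrist_force: [0.5, 0.5, 0.1]
gripper_width: 0.0513
```

Run:
```python
from h import *
a=cam('wrist','w9.png')['img'];c=cam('top');b=c['img'];W=pts(c)
cv2.imwrite('pics/s9.png',np.vstack([cv2.resize(a,(400,300)),cv2.resize(b[200:380,280:520],(400,300))]))
s=manip.get_state(); print(s['ee_pos'],np.round(s['q'],3),s['time_s'],s['gripper_width'],s['wrist_force'])
plan([.42,-.30,.35],[0,0,-4.7],13)
```

```text
[ 0.4043378  -0.32120771  0.07831575] [-1.19   0.913  1.429  0.536  1.752 -1.139] 15.45 0.05125496647405556 [-0.08171265  1.69755748  0.13533422]
[[-0.38, -0.17, 0.02], [0.0, 0.0, -0.94]]
[[-0.37, -0.2, 0.02], [0.0, 0.0, -0.94]]
[[-0.35, -0.23, 0.02], [0.0, 0.0, -0.94]]
[[-0.33, -0.26, 0.02], [0.0, 0.0, -0.94]]
[[-0.31, -0.28, 0.02], [0.0, 0.0, -0.94]]
[[-0.29, -0.31, 0.02], [0.0, 0.0, -0.94]]
[[-0.26, -0.33, 0.02], [0.0, 0.0, -0.94]]
[[-0.23, -0.35, 0.02], [0.0, 0.0, -0.94]]
[[-0.2, -0.37, 0.02], [0.0, 0.0, -0.94]]
[[-0.17, -0.38, 0.02], [0.0, 0.0, -0.94]]
[[-0.14, -0.4, 0.02], [0.0, 0.0, -0.94]]
[[-0.11, -0.41, 0.02], [0.0, 0.0, -0.94]]
[[-0.07, -0.41, 0.02], [0.0, 0.0, -0.94]]
[[-0.228  0.     0.974]
 [-0.974  0.003 -0.228]
 [-0.003 -1.    -0.001]]
```

View pics/s9.png

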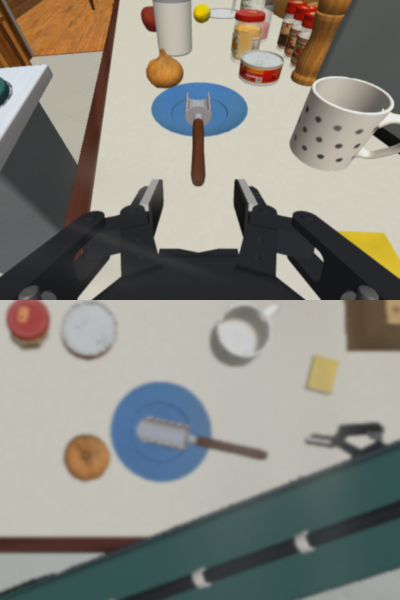

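Request:
move_arm(
  motion=[
    [[-0.38,-0.17,0.02],[0,0,-0.94],1],
    [[-0.37,-0.2,0.02],[0,0,-0.94],1],
    [[-0.35,-0.23,0.02],[0,0,-0.94],1],
    [[-0.33,-0.26,0.02],[0,0,-0.94],1],
    [[-0.31,-0.28,0.02],[0,0,-0.94],1],
    [[-0.29,-0.31,0.02],[0,0,-0.94],1],
    [[-0.26,-0.33,0.02],[0,0,-0.94],1],
    [[-0.23,-0.35,0.02],[0,0,-0.94],1],
    [[-0.2,-0.37,0.02],[0,0,-0.94],1],
    [[-0.17,-0.38,0.02],[0,0,-0.94],1],
    [[-0.14,-0.4,0.02],[0,0,-0.94],1],
    [[-0.11,-0.41,0.02],[0,0,-0.94],1],
    [[-0.07,-0.41,0.02],[0,0,-0.94],1],
    [[0,0,0],[0,0,0],1],
  ],
)

```text
time_s: 17.2
ee_pos: [0.4233, -0.2996, 0.3512]
tool_rot: [[-0.224, 0.002, 0.974], [-0.974, 0.002, -0.224], [-0.002, -1.0, 0.002]]
wrist_force: [-0.4, 0.7, -0.7]
gripper_width: -0.0002
```

Request:
move_arm(
  motion=[
    [[-0.5,0,-0.08],[0,0,0],1],
    [[-0.6,0,-0.08],[0,0,0],1],
    [[-0.6,0,-0.08],[0,0,0],1],
    [[-0.6,0,-0.08],[0,0,0],1],
    [[-0.6,0,-0.08],[0,0,0],1],
    [[-0.6,0,-0.08],[0,0,0],1],
    [[-0.6,0,-0.08],[0,0,0],1],
    [[-0.6,0,-0.08],[0,0,0],1],
    [[-0.6,0,-0.08],[0,0,0],1],
    [[-0.6,0,-0.08],[0,0,0],1],
    [[-0.6,0,-0.08],[0,0,0],1],
    [[-0.6,0,-0.08],[0,0,0],1],
    [[0,0,0],[0,0,0],1],
  ],
)

```text
time_s: 18.82
ee_pos: [0.4558, 0.0565, 0.3494]
tool_rot: [[-0.225, -0.004, 0.974], [-0.974, 0.004, -0.225], [-0.003, -1.0, -0.005]]
wrist_force: [0.5, -0.8, 0.3]
gripper_width: -0.0
```

Run:
```python
from h import *
c=cam('wrist','w10.png'); W=pts(c); np.save('pics/w10.npy',W); im=c['img'].astype(int)
s=manip.get_state(); print(s['ee_pos'],np.round(s['tool_rot'],3),np.round(s['q'],3),s['time_s'],s['gripper_width'],s['wrist_force'])
r=(abs(W[...,2]-.13)<.004)&(im.sum(2)>450); r[:,:200]=0;r[:,450:]=0;r[250:]=0
p=W[r]; print(len(p),cv2.minEnclosingCircle(p[:,:2].astype(np.float32)))
C=np.array([.4595,.174]); xd=np.array([.974,-.226]);yd=np.array([.226,.974])
b=(im[...,2]>im[...,0]+30)|(im.sum(2)<120)
Q=(W[...,:2]-C); X=Q@xd; Y=Q@yd; Z=W[...,2]
m=(Z>.14)&(Z<.26)&(abs(X)<.05)&(Y>.0)&(Y<.12)
print(m.sum())
for z in np.arange(.14,.26,.01):
    k=m&(abs(Z-z)<.005)
    if k.sum()>5: print(round(z,3),k.sum(),'Y',Y[k].min().round(4),np.median(Y[k]).round(4),Y[k].max().round(4),'X',X[k].min().round(3),X[k].max().round(3))
```

```text
[0.45586116 0.05548271 0.34959691] [[-0.226 -0.003  0.974]
 [-0.974  0.003 -0.226]
 [-0.003 -1.    -0.004]] [-0.032  0.057  1.613  0.003  1.476  0.196] 18.875 0.000358213485227877 [-0.6838337   0.73479526  0.49616632]
1817 ((0.46150827407836914, 0.17520178854465485), 0.047725457698106766)
4277
0.15 89 Y 0.0437 0.0443 0.0449 X -0.023 0.023
0.16 166 Y 0.0427 0.0435 0.0485 X -0.03 0.041
0.17 231 Y 0.0416 0.0427 0.0489 X -0.044 0.043
0.18 290 Y 0.0409 0.0419 0.0488 X -0.045 0.046
0.19 378 Y 0.0399 0.0413 0.0537 X -0.044 0.046
0.2 560 Y 0.0392 0.0412 0.0548 X -0.044 0.044
0.21 889 Y 0.0384 0.0436 0.0543 X -0.04 0.04
0.22 1174 Y 0.0382 0.044 0.053 X -0.031 0.032
0.23 271 Y 0.0425 0.0437 0.0496 X -0.018 0.019
0.24 228 Y 0.0422 0.0433 0.045 X -0.013 0.014
```

View pics/w10.png

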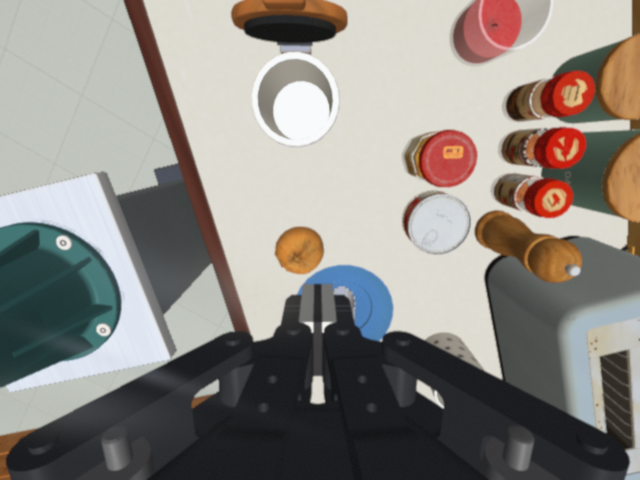

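Request:
move_arm(
  motion=[
    [[-0.72,0,-0.08],[0,0,0],1],
    [[-0.72,0,-0.08],[0,0,0],1],
    [[-0.72,0,-0.08],[0,0,0],1],
    [[-0.72,0,-0.08],[0,0,0],1],
    [[-0.72,0,-0.08],[0,0,0],1],
    [[-0.72,0,-0.08],[0,0,0],1],
    [[0,0,0],[0,0,0],1],
    [[0,0.5,0],[0,0,0],1],
    [[0,0.6,0],[0,0,0],1],
    [[0,0.6,0],[0,0,0],1],
    [[0,0.6,0],[0,0,0],1],
    [[0,0.5,0],[0,0,0],1],
    [[0,0,0],[0,0,0],1],
  ],
)

```text
time_s: 20.5
ee_pos: [0.481, 0.2689, 0.2096]
tool_rot: [[-0.229, -0.005, 0.973], [-0.973, 0.0, -0.229], [0.001, -1.0, -0.005]]
wrist_force: [0.6, 0.1, -0.0]
gripper_width: -0.0005
```

Run:
```python
from h import *
a=cam('top')['img'];b=cam('scene')['img']
cv2.imwrite('pics/s11.png',np.vstack([cv2.resize(a[200:350,180:380],(400,300)),cv2.resize(b[120:330,180:460],(400,300))]))
s=manip.get_state(); print(s['ee_pos'],np.round(s['tool_rot'],3),s['time_s'],s['wrist_force'])
q=np.array(s['ee_pos'][:2])-[.4595,.174]; print('X',q@[.974,-.226],'Y',q@[.226,.974])
```

```text
[0.48300642 0.27025124 0.21216771] [[-0.229  0.     0.973]
 [-0.973  0.002 -0.229]
 [-0.002 -1.    -0.   ]] 20.6 [ 0.18518285  0.28791914 -0.36406875]
X 0.001142472887022697 Y 0.09906115557259154
```

View pics/s11.png

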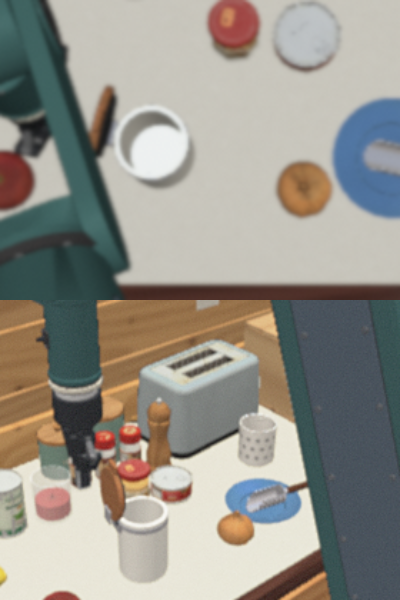

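Request:
move_arm(
  motion=[
    [[0.22,0.03,0],[0,0,0],1],
    [[0.22,0.03,0],[0,0,0],1],
    [[0.22,0,0],[0,0,0],1],
    [[0.2,0.02,0],[0,0,0],1],
    [[0.2,0.02,0],[0,0,0],1],
    [[0.19,0.07,0],[0,0,0],1],
    [[0.19,0.07,0],[0,0,0],1],
    [[0.17,0.12,0],[0,0,0],1],
    [[0.17,0.12,0],[0,0,0],1],
    [[0,0,0],[0,0,0],1],
  ],
)

```text
time_s: 21.85
ee_pos: [0.4616, 0.184, 0.1868]
tool_rot: [[-0.229, -0.001, 0.974], [-0.974, 0.002, -0.229], [-0.002, -1.0, -0.002]]
wrist_force: [0.1, 0.5, -0.9]
gripper_width: -0.0002
```

Run:
```python
from h import *
a=cam('wrist')['img'];b=cam('scene')['img']
cv2.imwrite('pics/s12.png',np.vstack([cv2.resize(a,(400,300)),cv2.resize(b[120:330,180:460],(400,300))]))
s=manip.get_state(); print(s['ee_pos'],s['time_s'],s['wrist_force'])
q=np.array(s['ee_pos'][:2])-[.4595,.174]; print('X',q@[.974,-.226],'Y',q@[.226,.974])
```

```text
[0.46235215 0.18465966 0.1874661 ] 21.95 [-1.13989691 -0.74785811  0.20395413]
X 0.00036891133789141724 Y 0.011027094034647083
```

View pics/s12.png

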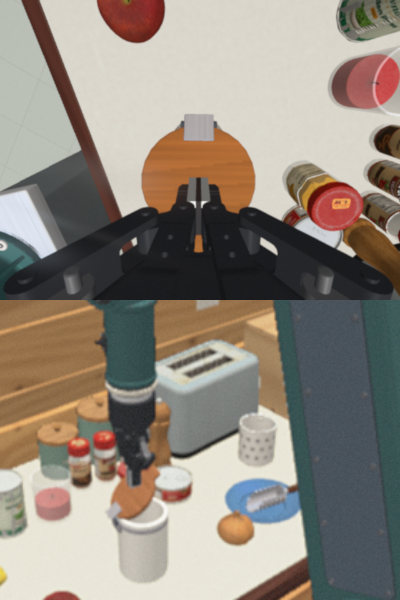

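The lid has swung to about 40°, with the fingers on its outer face and the canister still standing. I carry on along the arc.

Request:
move_arm(
  motion=[
    [[0.13,0.16,0],[0,0,0],1],
    [[0.13,0.16,0],[0,0,0],1],
    [[0.09,0.19,0],[0,0,0],1],
    [[0.09,0.19,0],[0,0,0],1],
    [[0.03,0.13,0],[0,0,0],1],
    [[0.03,0.1,0],[0,0,0],1],
    [[0,0,0],[0,0,0],1],
  ],
)

```text
time_s: 22.82
ee_pos: [0.4566, 0.1607, 0.1415]
tool_rot: [[-0.228, 0.0, 0.974], [-0.974, 0.003, -0.228], [-0.003, -1.0, -0.0]]
wrist_force: [-2.9, 0.6, 7.2]
gripper_width: -0.0002
```

Request:
move_arm(
  motion=[
    [[0,0.03,0],[0,0,0],1],
    [[0,0.03,0],[0,0,0],1],
    [[0,0,0],[0,0,0],1],
  ],
)

```text
time_s: 23.2
ee_pos: [0.4569, 0.1607, 0.1409]
tool_rot: [[-0.227, 0.002, 0.974], [-0.974, 0.003, -0.227], [-0.003, -1.0, 0.001]]
wrist_force: [-9.7, -2.5, 34.0]
gripper_width: -0.0003
```

Run:
```python
from h import *
a=cam('wrist')['img'];b=cam('scene')['img']
cv2.imwrite('pics/s13.png',np.vstack([cv2.resize(a,(400,300)),cv2.resize(b[120:330,180:460],(400,300))]))
s=manip.get_state(); print(s['ee_pos'],s['time_s'],s['wrist_force'])
```

```text
[0.45688583 0.16067474 0.14094957] 23.3 [-10.11269472  -1.77647137  33.61115799]
```

View pics/s13.png

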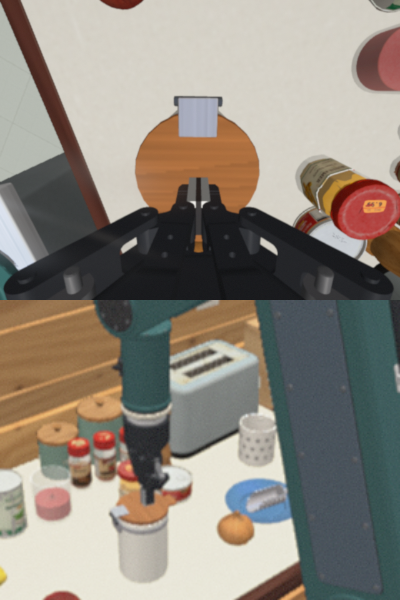

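Request:
move_arm(
  motion=[
    [[0,-0.1,0],[0,0,0],1],
    [[0,-0.5,0],[0,0,0],1],
    [[0,-0.6,0],[0,0,0],1],
    [[0.3,-0.6,0],[0,0,0],1],
    [[0.6,-0.6,0],[0,0,0],1],
    [[0.7,-0.6,0],[0,0,0],1],
    [[0.7,-0.6,0],[0,0,0],1],
    [[0,0,0],[0,0,0],1],
  ],
)

```text
time_s: 24.3
ee_pos: [0.4317, 0.0465, 0.3199]
tool_rot: [[-0.23, 0.006, 0.973], [-0.973, 0.002, -0.23], [-0.003, -1.0, 0.005]]
wrist_force: [1.5, 0.4, -0.3]
gripper_width: -0.0
```

Run:
```python
from h import *
c=cam('wrist','w14.png'); W=pts(c); im=c['img'].astype(int)
Q=W[...,:2]-[.4595,.174]; m=(np.hypot(Q[...,0],Q[...,1])<.04)&(W[...,2]>.12)&(W[...,2]<.16)
p=W[m]; A=np.c_[p[:,:2]-[.4595,.174],np.ones(len(p))]; k=np.linalg.lstsq(A,p[:,2],rcond=None)[0]; print('lid plane',len(p),k)
b=cam('top')['img']; bb=b[230:330,320:470]
cv2.imwrite('pics/s14.png',np.vstack([cv2.resize(c['img'],(400,300)),cv2.resize(b[200:350,220:420],(400,300))]))
s=manip.get_state(); print(s['ee_pos'],s['time_s'],s['wrist_force'])
```

```text
lid plane 7412 [0.00357836 0.01410534 0.14089221]
[0.43044777 0.04818983 0.31748109] 24.4 [-0.17119894  0.90196527  0.00534385]
```

View pics/s14.png

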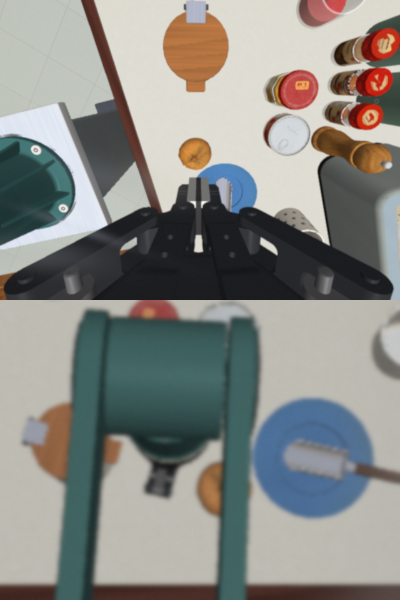

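The lid's plane is 0.141 m high and within 0.015 rad of level. The scoop lies back-down with its blade in the saucer, so I am handing in.

```bash
python3 -c "
from rig import manip
print(manip.finish_job())"
```

```text
the job is handed in; nothing more can be done
None
```

The job is done and handed in at about 24 s of the 58 s allowed. No verdict was reported.

**What I did**
1. I gripped the scoop's handle from above, straightened it and drew it clear of the canister. Its tip came to about 0.20 m.
2. I turned it nearly level and lowered it until the blade touched the saucer. Then I let the handle down and opened the fingers.
3. I swung the lid shut with closed fingers along its arc and pressed it home with about 34 N, under the 40 N limit on the arm and gripper body.

**Last checks**
- **Lid:** it is flat, 0.141 m high as it should be when shut, and within about 0.015 rad of level.
- **Scoop:** in the last picture it lies back-down and at rest, the blade near the middle of the saucer and the handle over the rim. I judged its final position and tilt by eye.
- **Canister:** upright, with its axis measured within a few millimetres of its start before I closed the lid. I did not measure it again afterwards.
- **Saucer and other things:** none looked moved in the pictures. I did not measure their final positions.

No check failed or disagreed.

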